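# Put the scoring knife away in the sprung knife safe

## Task

Put the scoring knife away in the bakery's knife safe: press the key on top of the safe, under the wire rack, so that the latched tray pops out, lower the knife into the tray and let go of it there (do not drop it in), then push the tray fully home until it clicks and stays shut. Leave the brush, the bowl and the loaf tin where they are.

Things in the scene. Friction and masses are not known exactly. Their poses are not given: they have to be found in the camera images.
- safe: Knife safe: low steel housing fixed to the bench, 150 (x) by 240 (y) by 65 mm high. Origin at the centre of its underside; x level, pointing in the direction in which the tray is pushed home (the tray comes out along -x); z up
- rack_edge (a point): Middle of the front edge of a wire rack (rods 5 to 8 mm thick) above the safe, 215 mm over the bench; axes as the safe. From here the rack runs 153 mm along +x and 124 mm to each side, on two rear posts (radius 7 mm, 76 mm along +x, 108 mm to each side). It covers the key: reach under this edge with the tool leaning 35 to 50 degrees, pointing down and along +x
- key_top (a point): Centre of the flat top of the black round release key (40 mm across), at x = 30, y = 0 mm of the safe, 83 mm above the bench when up; it is pressed straight down and moves with the key
- key (a joint): Travel of the release key in m: 0 is up, 0.010 is fully down. Sprung: about 2.7 N to start, 5.7 N fully down. The tray is released at about 0.003 to 0.007; press to the stop to be sure. It springs back up by itself
- tray (a joint): Position of the tray in m: 0 is home and latched, 0.090 fully out (along -x of the safe). A spring drives it out once released (7 N at home, 3 N when out). Pushed home it meets some 8 N more from 0.020 on (the key dips), clicks at about 0 and can go on to -0.006 (stop); let go before the click it comes out again. Latched it reads within 0.002 of 0
- tray_front (a point): Centre of the outer face of the tray's aluminium front panel (236 mm wide in y, 52 mm high, 12 mm thick, from 6 to 58 mm above the bench, upright and flat, no handle); moves with the tray; axes as the safe. Push here along +x; with the tray home it lies at x = -87 mm of the safe
- tray_floor (a point): Centre of the tray's inner floor, 12 mm above the bench; moves with the tray; axes as the safe. Inside 90 mm (x) by 204 mm (y); side walls 24 mm and front panel 46 mm high above the floor. Fully out, all of the inside is uncovered, up to the housing's face at x = +45 mm. The knife fits only lying across, along y; the opening leaves 45 mm above the floor
- knife_mid (a point): Centre (half-way up) of the scoring knife's dark wooden handle, 95 mm long (x), 18 mm wide (y), 20 mm high; a 12 mm ferrule and a thin steel blade carry on along +x to 87 mm from this point (other end at -48 mm). About 70 g; lies flat on the bench, left or right in front of the safe. Hold it across the handle
- brush: Pastry brush lying on the bench, on the other side from the knife; leave alone
- bowl: Steel bowl, 160 mm across, 65 mm high, on the right; leave alone
- tin: Dark loaf tin, 280 by 110 by 75 mm high, on the left; leave alone
Things that resemble listed ones, but are neither listed nor needed, are in the scene too. Of the things shaped like the part that bears knife_mid, the dark wooden one is meant.

How it is judged (in metres and radians):
On the way, in this order (a step that is already met when the one before it is completed fails the run):
1. the tray has popped out (value of joint tray above 0.075 m), for 0.2 s.
2. the knife, still held, is down inside the tray (value of joint tray above 0.06 m and contact force between the fingers and knife above 0.3 N and x of knife_mid in the frame of tray_floor between -0.045 and 0.045 m and y of knife_mid in the frame of tray_floor between -0.085 and 0.085 m and z of knife_mid in the frame of tray_floor between 0 and 0.03 m), for 0.05 s.
3. the knife lies released in the open tray (value of joint tray above 0.06 m and contact force between the fingers and knife below 0.1 N and linear speed of knife below 0.03 m/s and x of knife_mid in the frame of tray_floor between -0.045 and 0.045 m and y of knife_mid in the frame of tray_floor between -0.085 and 0.085 m and z of knife_mid in the frame of tray_floor between 0 and 0.02 m), for 0.2 s.
At the end, for the whole second after the job is handed in: The tray is home and latched (within 4 mm) and the key is up (within 3 mm), with the knife lying on the tray's floor inside the tray (its centre within 45 mm along x, 85 mm along y, and 0 to 20 mm above the centre of the floor), at rest (value of joint tray below 0.004 m and value of joint key below 0.003 m and linear speed of knife below 0.03 m/s and x of knife_mid in the frame of tray_floor between -0.045 and 0.045 m and y of knife_mid in the frame of tray_floor between -0.085 and 0.085 m and z of knife_mid in the frame of tray_floor between 0 and 0.02 m); the robot touches nothing.
It fails at once if the brush, the bowl or the tin is moved by more than 30 mm (distance of any of brush, bowl, tin from where it was at the start of the episode above 0.03 m).
It also fails if it takes over 72 s, if anything falls off the work surface, if the arm or the gripper's body presses on something with over 40 N, if the wrist force passes 120 N, or if a joint passes its speed limit or range.

## Robot

A 7-joint arm with a two-finger parallel gripper is mounted at the origin on the work surface. World frame = base frame: x ahead of the robot, y to its left, z up, the work surface at z = 0. Lengths are in mm, angles in rad, forces in N, time in s.
With the tool pointing down it reaches from about 400 to 925 mm from the base axis. Payload 4.1 kg.
Tool frame: the origin (TCP) lies midway between the tips of the shut fingers; the grasp point (between the pads) lies 19 mm behind it; z points along the fingers, y is the line along which they close (so a half turn about z gives the same grasp; the last joint's range is limited). The gripper opens to 85 mm and grips with 20 to 120 N. Pads are 22 mm wide; open, the fingers measure 114 mm over their backs; the gripper's body (76 mm by 85 mm) begins 54 mm behind the grasp point. The pads swing forward as they close: fully open they stand 13 mm farther back than shut.
Start: joints at [-1.435, 0.398, 0.045, 1.537, -0.019, 1.207, -0.051], TCP at [151.197, 632.205, 231.347] pointing down, gripper open.
Joint ranges: [-2.82, 2.82], [-0.49, 2.23], [-1.37, 1.46], [0, 2.46], [-1.36, 4.5], [0.23, 2], [-2.94, 2.94]. Speed limits (rad/s): [2.57, 2.57, 3.14, 3.14, 3.14, 3.14, 3.14].

## Interface

Orientations are given as a rotation vector (axis times angle).
In Python, from rig import r, capture, camera_params, finder gives the robot as it stands. The module is installed in compiled form; this text tells all that it offers.
- The arm moves only by the shell command python3 -m creep 'ROWS' [OPENING] [FORCE]. ROWS is JSON, a list of rows, each an object with "slide": the shift along the tool's x, y, z in units of 50 mm (1.0 is 50 mm), a list of three; "twist": the turn about the tool's z in units of 6 degrees (1.0 is 6 degrees). In form: [{"slide": [dx, dy, dz], "twist": twist}, ...]. A call has 1 to 12 rows; each row shifts and turns the commanded pose from where the row before left it, along the tool's axes as they then stand; what a row does not reach is not made up. A row lasts 1/10 s, in which the tool goes at most 50 mm and 8.59 degrees, less where a joint would pass 70% of its speed; a pose out of reach is approached as far as the arm can. A call is refused whole if a number of a shift passes 1 or a number of a turn 1, either way. A call with a gripper value outside its range is refused whole. OPENING is the opening, from -1 (shut) to 1 (fully open), so that 0 is half open, set as the call begins (- or left out, the last holds). The fingers move at their own pace and stop on an object; FORCE is the grip in N (left out, the last holds). Time passes only in rows, so rows that do not move let the fingers close. It gives the time, the measured TCP pose, the force, the opening and the grip force at its end, in the units of the state.
- r.get_obs(): the state, without advancing time (a new reading comes with each control period).
- capture(name): name is "scene" or "top" or "wrist"; returns the picture (384x512x3 uint8, blue, green, red); there is no depth.
- camera_params(name): a dict with "K" (3x3 intrinsics, pixels), "rvec" (rotation vector, rad) and "tvec" (3), from world to camera coordinates, as OpenCV has them. Camera axes: x right, y down, z forward; pixel columns grow to the right and rows downward; lengths in mm; the calibration is good to about 2 mm. A picture is of the moment at which its call begins: read the wrist's pose just before it. camera_params takes no time and is no camera call; for the wrist camera it gives the pose at the moment of the call.
- r.close_job(): hands the job in; it is judged then, once.
Trained networks look in the newest picture that a camera, given by its name, has taken for a name from the list of things; names that differ only in an ending like _2 or _b are one class to them, and where a whole thing is asked for, a point or a joint stands for the part that bears it (a point fixed in the world has none). Each returns a list of dicts, best first, with "score" (0 to 1); they miss things now and then, are a little off and sometimes report something else, mostly with a low value. They report only what shows in the picture. A call takes as long as a camera call. They do not tell look-alikes from the thing itself.
- finder.search_frame(camera, query): "extent" ([left, top, right, bottom] in pixels, round what is visible of it).
The state is a dict: "time": time; "q": joint angles; "qvel": joint speeds; "joint_efforts": joint torques, N m; "ee_pos": TCP position; "ee_rot": TCP orientation; "contact_force": force on the tool from outside, world axes, zero at the start; "ft_torque": the same for the moment, N m; "gripper_width": finger opening in mm; "gripper_force": force on a finger pad.
Only numpy, scipy, OpenCV 4.12 (cv2) and the standard library are available. Lean on these libraries where they do the work, as an engineer would, in place of code of your own. Each camera call takes 0.05 s, during which the arm holds its last target. There are 200 camera calls.

## Working session

There is one attempt and no reset: what is moved stays moved. The work goes in short steps, Python scripts to look and compute and a shell command to move; the robot and the scene stay as the last step left them, time stands still between calls to the robot, and variables do not carry over. Pictures are saved under pics/ and viewed, at most 10 in all, crops included, and the job is handed in when it is done.

```bash
mkdir -p pics
cat > h.py <<'E'
import numpy as np, cv2
from rig import r, capture, camera_params, finder
from scipy.spatial.transform import Rotation as R
def P(c):
    p=camera_params(c); K=np.array(p["K"],float); Rm=cv2.Rodrigues(np.array(p["rvec"],float))[0]; t=np.array(p["tvec"],float).reshape(3)
    return K,Rm,t
def ray(p,uv):
    K,Rm,t=p; d=Rm.T@np.linalg.inv(K)@np.array([uv[0],uv[1],1.]); return -Rm.T@t,d
def at_z(p,uv,z):
    o,d=ray(p,uv); return o+d*(z-o[2])/d[2]
def proj(p,X):
    K,Rm,t=p; x=K@(Rm@np.array(X,float)+t); return x[:2]/x[2]
def tri(prs):
    A=np.zeros((3,3));b=np.zeros(3)
    for p,uv in prs:
        o,d=ray(p,uv); d=d/np.linalg.norm(d); M=np.eye(3)-np.outer(d,d); A+=M;b+=M@o
    return np.linalg.solve(A,b)
def tool():
    o=r.get_obs(); return np.array(o["ee_pos"]),R.from_rotvec(o["ee_rot"])
E
python3 - <<'E'
from h import *
np.set_printoptions(precision=1,suppress=True)
ims=[]
for c in ["scene","top"]:
    im=capture(c); ims.append(im)
    cv2.imwrite(f"pics/{c}0.png",im)
    p=P(c); print(c,"cam at",-p[1].T@p[2])
    for n in ["safe","rack_edge","key_top","tray_front","knife_mid","brush","bowl","tin"]:
        try:
            for f in finder.search_frame(c,n)[:3]:
                e=np.array(f["extent"]); uv=((e[0]+e[2])/2,(e[1]+e[3])/2)
                print(n,round(f["score"],2),e,at_z(p,uv,10))
        except Exception as x: print(n,x)
cv2.imwrite("pics/top_big.png",cv2.resize(ims[1],(800,600)))
cv2.imwrite("pics/scene_big.png",cv2.resize(ims[0],(800,600)))
o=r.get_obs();print(o["time"],R.from_rotvec(o["ee_rot"]).as_matrix())
E
```

```text
scene cam at [ 680.6 -591.1 1006. ]
safe 0.7 [267.1 157.2 356.8 268. ] [719.2  66.6  10. ]
rack_edge 0.75 [261.6 164.9 353.6 270.6] [707.6  43.7  10. ]
key_top 0.49 [303.9 215.  317.8 228.2] [719.8  31.2  10. ]
key_top 0.32 [257.5 100.2 338.9 145. ] [613.5 484.7  10. ]
tray_front 0.71 [265.3 188.9 280.5 259.6] [600.5  -4.2  10. ]
knife_mid 0.67 [189.1 234.7 201.7 273.9] [ 385.9 -159.1   10. ]
knife_mid 0.63 [180.7 324.5 216.  364.6] [ 474.6 -408.    10. ]
knife_mid 0.6 [179.7 290.9 227.6 300.8] [ 449.5 -279.    10. ]
brush 0.88 [216.4 148.3 274.3 157.8] [441.6 281.   10. ]
bowl 0.88 [231.5 324.  297.5 384. ] [ 650.6 -393.5   10. ]
tin 0.76 [256.9  99.6 337.8 143.2] [609.2 491.   10. ]
top cam at [ 310.5   12.2 1260.9]
safe 0.85 [229.2 106.  316.4 201.9] [751.  -13.4  10. ]
safe 0.28 [233.  192.7 307.6 206.4] [594.2 -15.2  10. ]
rack_edge 0.9 [228.6 107.  318.4 204.2] [745.4 -16.1  10. ]
key_top 0.44 [264.5 157.4 276.7 167.9] [720.   -8.1  10. ]
key_top 0.34 [233.5 189.2 306.5 204.5] [603.2 -13.7  10. ]
tray_front 0.89 [232.4 188.1 309.3 204.3] [605.6 -16.3  10. ]
knife_mid 0.81 [347.6 224.7 359.3 273.4] [ 452.8 -288.9   10. ]
knife_mid 0.75 [378.4 228.8 405.5 264.7] [ 469. -411.   10.]
knife_mid 0.74 [289.4 265.6 331.5 269.6] [ 385.  -155.2   10. ]
brush 0.95 [166.8 205.8 182.3 273.8] [440.9 280.2  10. ]
bowl 0.61 [375.  160.9 425.6 211. ] [ 671.3 -439.2   10. ]
tin 0.84 [ 90.5 137.1 155.  233.2] [607.2 470.8  10. ]
0.9 [[-1.   0.2  0. ]
 [ 0.2  1.   0. ]
 [-0.   0.  -1. ]]
```

View pics/top_big.png

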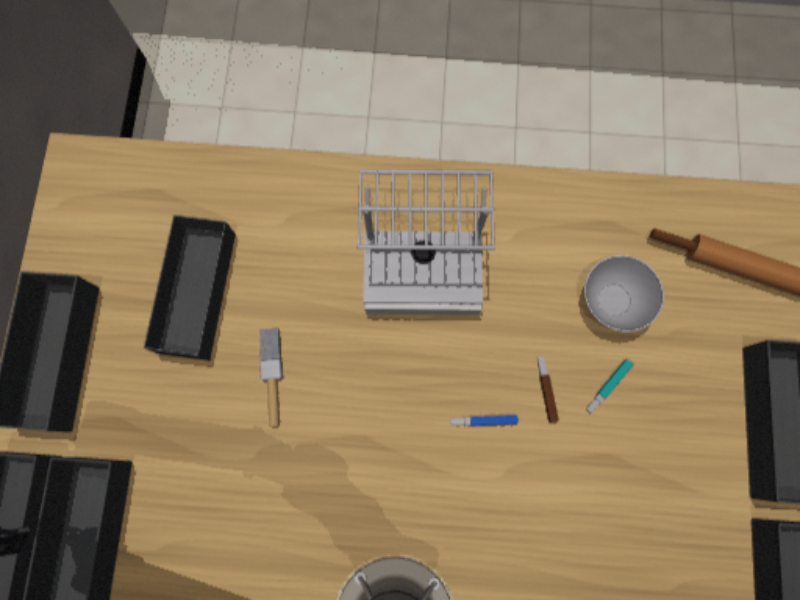

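View pics/scene_big.png

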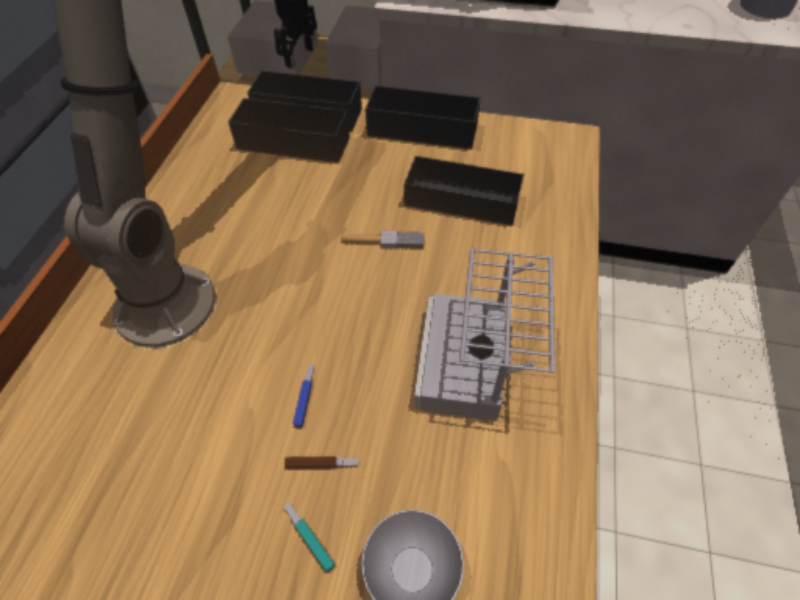

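The pictures show the brown wooden knife at about (547,390) in the top view and (320,462) in the scene view (800 px wide). The blue and teal ones are look-alikes. The safe with its rack sits at about (425,250), with the black key at (423,250). I'll measure those points more closely next.

Run:
```python
from h import *
np.set_printoptions(precision=1,suppress=True)
t=cv2.imread("pics/top0.png"); s=cv2.imread("pics/scene0.png")
a=cv2.resize(t[105:207,222:324],(400,400),interpolation=cv2.INTER_CUBIC)   # scale 3.92
b=cv2.resize(s[155:279,250:374],(400,400),interpolation=cv2.INTER_CUBIC)  # 3.226
cv2.imwrite("pics/crop1.png",np.hstack([a,b]))
def knife(im,box):
    x0,y0,x1,y1=box; c=im[y0:y1,x0:x1].astype(int); hsv=cv2.cvtColor(im[y0:y1,x0:x1],cv2.COLOR_BGR2HSV)
    m=((hsv[...,2]<130)&(c[...,2]>c[...,0]+15)).astype(np.uint8)
    n,l,st,ce=cv2.connectedComponentsWithStats(m); k=1+np.argmax(st[1:,4]); 
    pts=np.argwhere(l==k)[:,::-1].astype(np.float32); rc=cv2.minAreaRect(pts)
    bx=cv2.boxPoints(rc)+[x0,y0]; print(st[k,4],rc[1]); 
    e=sorted([(np.linalg.norm(bx[i]-bx[(i+1)%4]),i) for i in range(4)])[:2]
    return pts.mean(0)+[x0,y0],[ (bx[i]+bx[(i+1)%4])/2 for _,i in e]
pt,ps=P("top"),P("scene")
ct,et=knife(t,(335,220,365,280)); cs,es=knife(s,(175,285,235,310))
print("mid",tri([(pt,ct),(ps,cs)]), at_z(pt,ct,15),at_z(ps,cs,12))
print([at_z(pt,e,15) for e in et],[at_z(ps,e,12) for e in es])
```

```text
230 (40.42955780029297, 7.107361793518066)
312 (46.0, 8.0)
mid [ 437.3 -281.     5. ] [ 435.7 -279.    15. ] [ 439.5 -282.8   12. ]
[array([ 386.5, -290.9,   15. ]), array([ 509.2, -262.1,   15. ])] [array([ 389.2, -293.2,   12. ]), array([ 518.4, -265.4,   12. ])]
```

View pics/crop1.png

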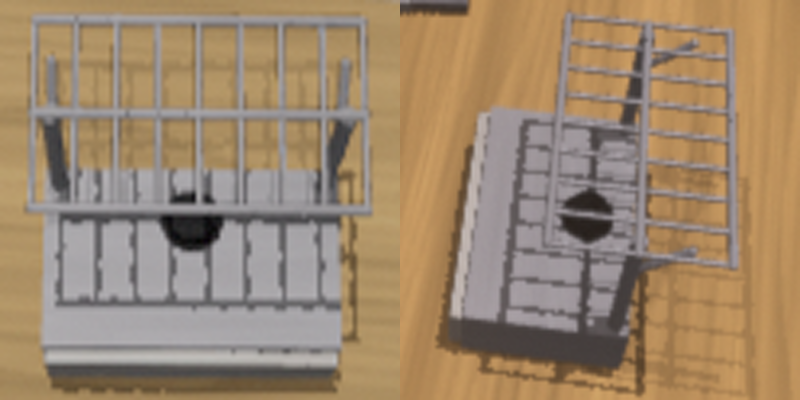

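The crop shows the key centre at crop (192,217) on the left and (586,217) on the right. The rack's front edge runs (28,210)–(370,212) on the left and (567,14)–(548,247) on the right. The panel's outer top edge is at about row 364 on the left.

Run:
```python
from h import *
np.set_printoptions(precision=1,suppress=True)
pt,ps=P("top"),P("scene")
T=lambda u,v:(222+(u+.5)/3.9216-.5,105+(v+.5)/3.9216-.5)
S=lambda u,v:(250+(u-400+.5)/3.2258-.5,155+(v+.5)/3.2258-.5)
k=tri([(pt,T(192,217)),(ps,S(586,217))]); print("key",k, at_z(pt,T(192,217),80))
rl=tri([(pt,T(28,210)),(ps,S(567,14))]); rr=tri([(pt,T(370,212)),(ps,S(548,247))])
print("rack",rl,rr,(rl+rr)/2, np.linalg.norm(rl-rr)); d=rl-rr; print("yaw",np.degrees(np.arctan2(-d[0],d[1])))
print("rackz215 top",at_z(pt,T(28,210),215),at_z(pt,T(370,212),215),"scene",at_z(ps,S(567,14),215),at_z(ps,S(548,247),215))
print("panel top edge",at_z(pt,T(43,364),58),at_z(pt,T(337,366),58))
print("panel scene", at_z(ps,S(482,112),58),at_z(ps,S(450,320),58))
```

```text
key [708.5  -7.2  67.6] [706.   -6.3  80. ]
rack [658.2 112.9 213.4] [ 676.4 -130.8  209.8] [667.3  -9.  211.6] 244.38228253463967
yaw 4.265677719649443
rackz215 top [657.4 112.6 215. ] [ 673.8 -130.4  215. ] scene [658.5 111.7 215. ] [ 677.1 -133.4  215. ]
panel top edge [581.5 104.3  58. ] [ 597.  -130.6   58. ]
panel scene [586.9 100.9  58. ] [ 600.5 -136.    58. ]
```

```bash
cat >> h.py <<'E'
def plan(*pts):
    "slide units (total) in current tool axes for consecutive world points"
    p,Rt=tool()
    for q in pts:
        q=np.array(q,float); u=Rt.inv().apply(q-p)/50; print("to",q,"units",np.round(u,2),"rows>=",np.ceil(np.linalg.norm(u)*10)/10); p=q
def stat():
    o=r.get_obs(); Rt=R.from_rotvec(o["ee_rot"]).as_matrix()
    print("t",round(o["time"],2),"pos",np.round(o["ee_pos"],1),"y-yaw",round(np.degrees(np.arctan2(Rt[1,1],Rt[0,1])),1),"z",np.round(Rt[:,2],3),"q",np.round(o["q"],2),"F",np.round(o["contact_force"],1),"w",round(o["gripper_width"],1),"gf",round(o["gripper_force"],1))
def hand(): 
    p=P("wrist"); t,Rt=tool(); c=-p[1].T@p[2]; print("wristcam in tool",Rt.inv().apply(c-t), "axis", Rt.inv().apply(p[1][2]))
E
python3 - <<'E'
from h import *
stat(); hand(); plan((480,400,231),(520,0,231),(398,-289,200))
E
```

```text
t 0.9 pos [151.2 632.2 231.4] y-yaw 76.5 z [ 0.  0. -1.] q [-1.43  0.4   0.05  1.54 -0.02  1.21 -0.05] F [-0.2  0.9 -0.8] w 85.5 gf 0.0
wristcam in tool [  67.52580739   -0.68028603 -142.67242675] axis [-2.64523998e-01 -1.08494016e-04  9.64379097e-01]
to [480. 400. 231.] units [-7.48 -2.99  0.01] rows>= 8.1
to [520.   0. 231.] units [-2.64 -7.59 -0.  ] rows>= 8.1
to [ 398. -289.  200.] units [ 1.03 -6.19  0.62] rows>= 6.4
```

```bash
python3 -m creep '[{"slide":[-0.83,-0.33,0],"twist":0},{"slide":[-0.83,-0.33,0],"twist":0},{"slide":[-0.83,-0.33,0],"twist":0},{"slide":[-0.83,-0.33,0],"twist":0},{"slide":[-0.83,-0.33,0],"twist":0},{"slide":[-0.83,-0.33,0],"twist":0},{"slide":[-0.83,-0.33,0],"twist":0},{"slide":[-0.83,-0.33,0],"twist":0},{"slide":[-0.83,-0.33,0],"twist":0}]' 1 && python3 -m creep '[{"slide":[-0.29,-0.84,0],"twist":0},{"slide":[-0.29,-0.84,0],"twist":0},{"slide":[-0.29,-0.84,0],"twist":0},{"slide":[-0.29,-0.84,0],"twist":0},{"slide":[-0.29,-0.84,0],"twist":0},{"slide":[-0.29,-0.84,0],"twist":0},{"slide":[-0.29,-0.84,0],"twist":0},{"slide":[-0.29,-0.84,0],"twist":0},{"slide":[-0.29,-0.84,0],"twist":0}]' && python3 -c "
from h import *
stat(); plan((398,-289,200))"
```

```text
time: 1.8
ee_pos: [481.2, 399.8, 231.6]
ee_rot: [0.367, 3.12, 0.001]
contact_force: [-0.6, -0.8, 0.2]
gripper_width: 85.3
gripper_force: 0.0
time: 2.7
ee_pos: [518.9, 1.2, 231.7]
ee_rot: [0.367, 3.119, 0.001]
contact_force: [1.0, 0.3, -0.8]
gripper_width: 85.5
gripper_force: 0.0
t 2.7 pos [518.9   1.2 231.7] y-yaw 76.6 z [ 0.001  0.001 -1.   ] q [-0.46  0.17  0.43  1.86 -0.08  1.13  1.33] F [ 1.   0.3 -0.8] w 85.5 gf 0.0
to [ 398. -289.  200.] units [ 1.   -6.21  0.63] rows>= 6.4
```

```bash
python3 -m creep '[{"slide":[0.14,-0.89,0.09],"twist":0},{"slide":[0.14,-0.89,0.09],"twist":0},{"slide":[0.14,-0.89,0.09],"twist":0},{"slide":[0.14,-0.89,0.09],"twist":0},{"slide":[0.14,-0.89,0.09],"twist":0},{"slide":[0.14,-0.89,0.09],"twist":0},{"slide":[0.16,-0.87,0.09],"twist":0},{"slide":[0,0,0],"twist":-0.86},{"slide":[0,0,0],"twist":-0.86},{"slide":[0,0,0],"twist":-0.86},{"slide":[0,0,0],"twist":-0.86},{"slide":[0,0,0],"twist":-0.86},{"slide":[0,0,0],"twist":0}]' >/dev/null || python3 -m creep '[{"slide":[0.14,-0.89,0.09],"twist":0},{"slide":[0.14,-0.89,0.09],"twist":0},{"slide":[0.14,-0.89,0.09],"twist":0},{"slide":[0.14,-0.89,0.09],"twist":0},{"slide":[0.14,-0.89,0.09],"twist":0},{"slide":[0.14,-0.89,0.09],"twist":0},{"slide":[0.16,-0.87,0.09],"twist":0},{"slide":[0,0,0],"twist":-0.86},{"slide":[0,0,0],"twist":-0.86},{"slide":[0,0,0],"twist":-0.86},{"slide":[0,0,0],"twist":-0.86},{"slide":[0,0,0],"twist":-0.86}]'
python3 - <<'E'
from h import *
stat()
p=P("wrist"); im=capture("wrist"); cv2.imwrite("pics/w1.png",im)
K,Rm,t=p; np.savez("w1.npz",K=K,R=Rm,t=t)
print(finder.search_frame("wrist","knife_mid"))
for X in [(434,-281,10),(398,-289,20),(387,-292,10)]: print(proj(p,X))
E
```

```text
time: 3.9
ee_pos: [398.2, -287.5, 199.9]
ee_rot: [-0.344, 3.122, 0.0]
contact_force: [0.6, -0.5, 0.6]
gripper_width: 85.5
gripper_force: 0.0
t 3.9 pos [ 398.2 -287.5  199.9] y-yaw 102.6 z [ 0.  0. -1.] q [ 0.    0.16  0.6   1.96 -0.11  1.05  2.44] F [ 0.6 -0.5  0.6] w 85.5 gf 0.0
[{'extent': [108.3, 168.1, 190.7, 241.3], 'score': 0.78}]
[250.62816195 198.22465765]
[250.56325738 171.53431689]
[250.12948975 160.80074428]schema error: expected 1 to 12 rows
```

View pics/w1.png

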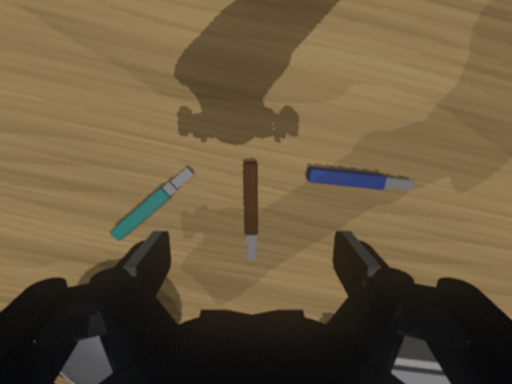

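The wrist view shows the brown handle running vertically from (250,159) to (251,235), which is where I predicted it. The blue and teal look-alikes are at least 70 mm clear on either side. I'm descending half open to check from near.

```bash
python3 -m creep '[{"slide":[0,0,0.5],"twist":0},{"slide":[0,0,0.5],"twist":0},{"slide":[0,0,0.5],"twist":0},{"slide":[0,0,0.5],"twist":0},{"slide":[0,0,0.4],"twist":0},{"slide":[0,0,0],"twist":0}]' 0
python3 - <<'E'
from h import *
stat()
p=P("wrist"); im=capture("wrist"); cv2.imwrite("pics/w2.png",im)
d=np.load("w1.npz"); p1=(d["K"],d["R"],d["t"])
im1=cv2.imread("pics/w1.png")
def seg(im,roi):
    x0,y0,x1,y1=roi; c=im[y0:y1,x0:x1].astype(int); m=((c[...,2]<130)&(c[...,2]>c[...,0]+20)&(c[...,2]>1.6*c[...,1])).astype(np.uint8)
    n,l,st,ce=cv2.connectedComponentsWithStats(m); k=1+np.argmax(st[1:,4]); s=st[k]; pts=np.argwhere(l==k)[:,::-1]; 
    top=pts[pts[:,1]<=pts[:,1].min()+1].mean(0)+[x0,y0]; bot=pts[pts[:,1]>=pts[:,1].max()-1].mean(0)+[x0,y0]
    print(s); return top,bot
a=seg(im1,(200,140,300,260)); b=seg(im,(180,60,330,384)); print(a,b)
print("end",tri([(p1,a[0]),(p,b[0])]),"front",tri([(p1,a[1]),(p,b[1])]))
print("at z=20",at_z(p,b[0],15),at_z(p,b[1],20))
E
```

```text
time: 4.6
ee_pos: [396.2, -286.2, 77.6]
ee_rot: [0.335, -3.119, -0.004]
contact_force: [-0.0, -0.2, -0.0]
gripper_width: 42.8
gripper_force: 0.0
t 4.6 pos [ 396.2 -286.2   77.6] y-yaw 102.3 z [-0.005  0.002 -1.   ] q [ 0.08  0.35  0.55  2.08 -0.25  0.79  2.56] F [-0.  -0.2 -0. ] w 42.8 gf 0.0Traceback (most recent call last):
  File "<stdin>", line 11, in <module>
  File "<stdin>", line 8, in seg
    return _wrapfunc(a, 'argmax', axis=axis, out=out, **kwds)
    return bound(*args, **kwds)
ValueError: attempt to get argmax of an empty sequence
```

View pics/w2.png

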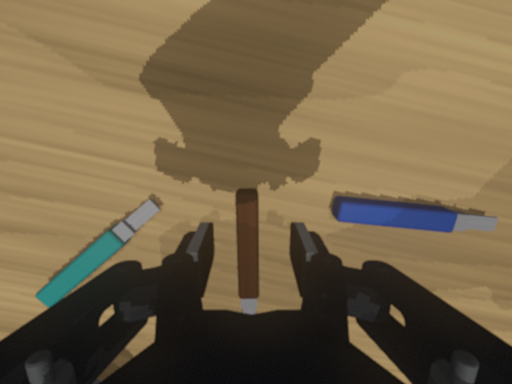

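The near view shows the handle from (247,190) to (248,298), almost centred between the fingers.

Run:
```python
from h import *
np.set_printoptions(precision=1,suppress=True)
p=P("wrist"); d=np.load("w1.npz"); p1=(d["K"],d["R"],d["t"])
A=tri([(p1,(250.5,159)),(p,(247,190))]); B=tri([(p1,(251,235)),(p,(248,298))]); print("tri",A,B)
a=at_z(p,(247,190),12);b=at_z(p,(248,298),18); print(a,b,(a+b)/2,np.degrees(np.arctan2(*(b-a)[1::-1])))
m=(a+b)/2; u=(b-a);u[2]=0;u/=np.linalg.norm(u); g=m-37*u; print(g); stat(); plan((g[0],g[1],5))
```

```text
tri [ 378.1 -294.    52.3] [ 476.6 -272.1   26.2]
[ 389.2 -292.8   12. ] [ 482.9 -272.    18. ] [ 436.  -282.4   15. ] 12.520142177599537
[ 399.9 -290.4   15. ]
t 4.65 pos [ 397.3 -287.    79.1] y-yaw 102.3 z [-0.  0. -1.] q [ 0.1  0.3  0.6  2.1 -0.2  0.8  2.6] F [ 0.6 -0.2  1. ] w 42.6 gf 0.0
to [ 399.9 -290.4    5. ] units [-0.  -0.1  1.5] rows>= 1.5
```

```bash
python3 -m creep '[{"slide":[0,-0.06,0.4],"twist":0},{"slide":[0,0,0.4],"twist":0},{"slide":[0,0,0.4],"twist":0},{"slide":[0,0,0.2],"twist":0},{"slide":[0,0,0.08],"twist":0},{"slide":[0,0,0],"twist":0},{"slide":[0,0,0],"twist":0}]' && python3 -c "
from h import *
stat()"
```

```text
time: 5.35
ee_pos: [399.5, -290.9, 6.7]
ee_rot: [-0.337, 3.122, -0.001]
contact_force: [-0.6, -0.3, -0.0]
gripper_width: 42.5
gripper_force: 0.0
t 5.35 pos [ 399.5 -290.9    6.7] y-yaw 102.3 z [ 0.002 -0.001 -1.   ] q [ 0.15  0.47  0.47  2.11 -0.36  0.63  2.66] F [-0.6 -0.3 -0. ] w 42.5 gf 0.0
```

Next: down 3 mm more and grip.

```bash
python3 -m creep '[{"slide":[0,0,0.06],"twist":0},{"slide":[0,0,0],"twist":0}]' && python3 -m creep '[{"slide":[0,0,0],"twist":0},{"slide":[0,0,0],"twist":0},{"slide":[0,0,0],"twist":0},{"slide":[0,0,0],"twist":0},{"slide":[0,0,0],"twist":0}]' -1 100 && python3 -m creep '[{"slide":[0,0,-0.5],"twist":0},{"slide":[0,0,-0.7],"twist":0},{"slide":[0,0,-0.7],"twist":0},{"slide":[0,0,-0.5],"twist":0},{"slide":[0,0,0],"twist":0}]'
python3 - <<'E'
from h import *
stat(); im=capture("wrist"); cv2.imwrite("pics/w3.png",im)
x=np.array([.9976,.0698]); o=np.array([678,-9])
for sx in (-75,-59): print(sx,o+x*sx)
plan((560,-150,140),(*(o+x*-75),140))
E
```

```text
time: 5.55
ee_pos: [399.0, -290.4, 3.0]
ee_rot: [-0.338, 3.123, -0.0]
contact_force: [-0.8, -0.3, -0.4]
gripper_width: 42.9
gripper_force: 0.0
time: 6.05
ee_pos: [398.8, -290.4, 3.3]
ee_rot: [-0.338, 3.123, 0.001]
contact_force: [-0.8, 1.5, 4.7]
gripper_width: 15.6
gripper_force: 97.9
time: 6.55
ee_pos: [401.0, -291.9, 126.0]
ee_rot: [-0.337, 3.117, -0.006]
contact_force: [0.4, -0.5, -1.6]
gripper_width: 15.2
gripper_force: 97.8
t 6.55 pos [ 401.  -291.9  126. ] y-yaw 102.3 z [ 0.007 -0.003 -1.   ] q [ 0.04  0.28  0.59  2.03 -0.2   0.88  2.52] F [ 0.4 -0.5 -1.6] w 15.2 gf 97.8
-75 [603.18  -14.235]
-59 [619.1416 -13.1182]
to [ 560. -150.  140.] units [-3.73  2.06 -0.31] rows>= 4.3
to [603.18  -14.235 140.   ] units [-1.43  2.47  0.  ] rows>= 2.9
```

View pics/w3.png

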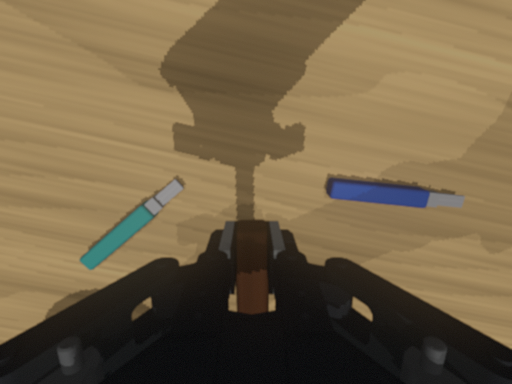

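The knife is held cleanly near the handle's end, at (253,260). The fingers stay upright outside the rack. The blade points forward, so the handle's front can press the key.

```bash
python3 -m creep '[{"slide":[0,0,0],"twist":0.7},{"slide":[0,0,0],"twist":0.7},{"slide":[0,0,0],"twist":0}]' - 120
python3 - <<'E'
from h import *
stat()
x=np.array([.9976,.0698]); o=np.array([678,-9])
plan((*(o+x*-220),105),(*(o+x*-62),105))
E
```

```text
time: 6.9
ee_pos: [397.7, -289.6, 121.3]
ee_rot: [0.108, -3.137, -0.002]
contact_force: [-0.3, -0.1, -0.0]
gripper_width: 14.4
gripper_force: 121.7
t 6.9 pos [ 397.7 -289.6  121.3] y-yaw 94.0 z [-0.003  0.001 -1.   ] q [ 0.01  0.29  0.62  2.04 -0.21  0.88  2.39] F [-0.3 -0.1 -0. ] w 14.4 gf 121.7
to [458.528 -24.356 105.   ] units [-1.58  5.21  0.33] rows>= 5.5
to [616.1488 -13.3276 105.    ] units [-3.16  0.   -0.01] rows>= 3.2
```

```bash
python3 -m creep '[{"slide":[-0.2,0.6,0.03],"twist":0},{"slide":[-0.2,0.7,0.05],"twist":0},{"slide":[-0.2,0.7,0.05],"twist":0},{"slide":[-0.2,0.7,0.05],"twist":0},{"slide":[-0.2,0.7,0.05],"twist":0},{"slide":[-0.2,0.7,0.05],"twist":0},{"slide":[-0.2,0.6,0.05],"twist":0},{"slide":[-0.18,0.51,0],"twist":0},{"slide":[0,0,0],"twist":0},{"slide":[0,0,0],"twist":0}]' && python3 -m creep '[{"slide":[-0.3,0,0],"twist":0},{"slide":[-0.4,0,0],"twist":0},{"slide":[-0.5,0,0],"twist":0},{"slide":[-0.5,0,0],"twist":0},{"slide":[-0.5,0,0],"twist":0},{"slide":[-0.4,0,0],"twist":0},{"slide":[-0.2,0,0],"twist":0},{"slide":[0,0,0],"twist":0}]'
python3 - <<'E'
from h import *
stat()
a=capture("scene"); b=capture("top")
cv2.imwrite("pics/s4.png",np.hstack([cv2.resize(b[100:250,210:360],(400,400),interpolation=3),cv2.resize(a[130:280,230:380],(400,400),interpolation=3)]))
x=np.array([.9976,.0698]); o=np.array([678,-9]); p=r.get_obs()["ee_pos"][:2]; d=p-o; print("safe coords",d@x, d@[-x[1],x[0]])
E
```

```text
time: 7.9
ee_pos: [458.9, -24.8, 105.5]
ee_rot: [0.112, -3.138, 0.001]
contact_force: [-0.0, -0.8, -0.7]
gripper_width: 15.1
gripper_force: 121.7
time: 8.7
ee_pos: [599.6, -16.6, 105.8]
ee_rot: [0.107, -3.139, 0.001]
contact_force: [-0.2, -0.4, -1.2]
gripper_width: 15.0
gripper_force: 121.7
t 8.7 pos [599.6 -16.6 105.8] y-yaw 93.9 z [-0.    -0.001 -1.   ] q [-0.39  0.47  0.45  1.8  -0.25  0.93  1.81] F [-0.2 -0.4 -1.2] w 15.0 gf 121.7
safe coords -80.4718545394861 -1.8403487483100105
```

View pics/s4.png

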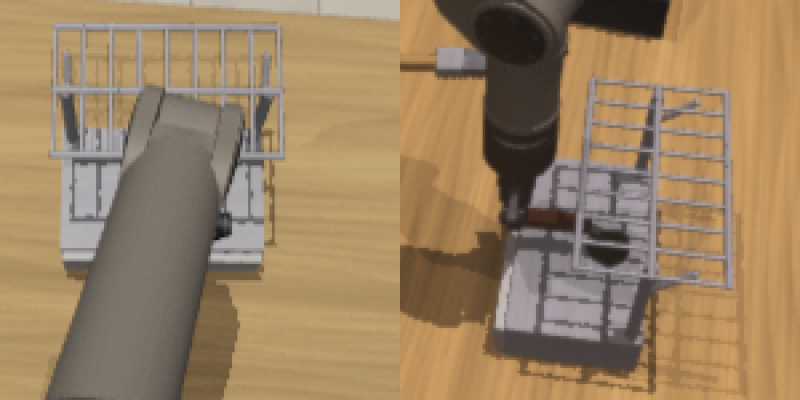

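The wrist is upright and just in front of the rack, with the knife reaching under it toward the key. I'm moving a little further in, then pressing.

```bash
python3 -m creep '[{"slide":[-0.15,0.03,0],"twist":0},{"slide":[-0.1,0,0],"twist":0},{"slide":[0,0,0],"twist":0}]' && python3 -m creep '[{"slide":[0,0,0.15],"twist":0},{"slide":[0,0,0.15],"twist":0},{"slide":[0,0,0.1],"twist":0},{"slide":[0,0,0.06],"twist":0},{"slide":[0,0,0.06],"twist":0},{"slide":[0,0,0],"twist":0}]' && python3 -c "
from h import *
stat()"
```

```text
time: 9.1
ee_pos: [612.3, -12.6, 106.6]
ee_rot: [-0.109, 3.139, 0.0]
contact_force: [-0.5, 0.5, -1.1]
gripper_width: 14.9
gripper_force: 121.7
time: 9.7
ee_pos: [611.4, -13.1, 79.9]
ee_rot: [0.108, -3.139, -0.0]
contact_force: [0.4, 0.7, -0.0]
gripper_width: 14.8
gripper_force: 121.7
t 9.7 pos [611.4 -13.1  79.9] y-yaw 93.9 z [-0.  0. -1.] q [-0.37  0.52  0.43  1.79 -0.27  0.89  1.82] F [ 0.4  0.7 -0. ] w 14.8 gf 121.7
```

```bash
python3 -m creep '[{"slide":[0,0,0.05],"twist":0},{"slide":[0,0,0.05],"twist":0},{"slide":[0,0,0],"twist":0},{"slide":[0,0,0],"twist":0}]'
python3 - <<'E'
from h import *
stat(); a=capture("scene"); cv2.imwrite("pics/s5.png",cv2.resize(a[165:240,260:360],(800,600),interpolation=cv2.INTER_CUBIC))
b=capture("wrist"); cv2.imwrite("pics/w5.png",b)
print([ (round(f["score"],2),np.round(f["extent"])) for f in finder.search_frame("wrist","tray_front")])
E
```

```text
time: 10.1
ee_pos: [611.8, -13.1, 75.6]
ee_rot: [-0.108, 3.139, 0.0]
contact_force: [-1.9, 0.7, 4.3]
gripper_width: 14.9
gripper_force: 122.5
t 10.1 pos [611.8 -13.1  75.6] y-yaw 93.9 z [ 0.  0. -1.] q [-0.37  0.52  0.43  1.79 -0.27  0.89  1.82] F [-1.9  0.7  4.3] w 14.9 gf 122.5
[(0.79, array([ 33.,  26., 477., 208.]))]
```

View pics/s5.png

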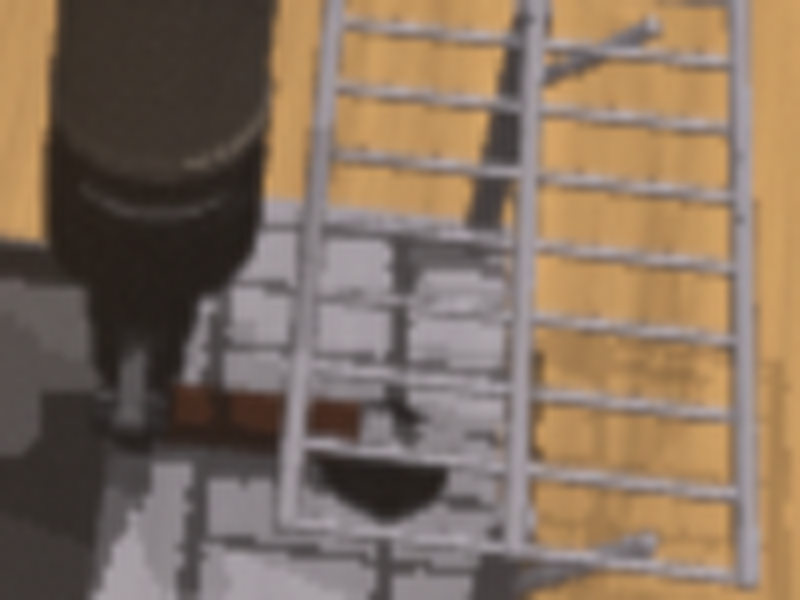

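The handle's front, at (350,420) in the crop, is over the key and the force is 4.3 N. I'm pressing on to the stop.

```bash
python3 -m creep '[{"slide":[0,0,0.05],"twist":0},{"slide":[0,0,0.05],"twist":0},{"slide":[0,0,0],"twist":0},{"slide":[0,0,0],"twist":0}]'
python3 - <<'E'
from h import *
np.set_printoptions(precision=1,suppress=True)
stat(); 
for c in("wrist","scene"):
    a=capture(c); cv2.imwrite(f"pics/{c}6.png",a)
    print(c,[ (round(f["score"],2),np.round(f["extent"])) for f in finder.search_frame(c,"tray_front")])
p=P("scene"); x=np.array([.9976,.0698]); o=np.array([678,-9])
for d in (87,177): print(d,proj(p,[*(o-x*d+118*np.array([-.07,.9976])),58]),proj(p,[*(o-x*d-118*np.array([-.07,.9976])),58]))
E
```

```text
time: 10.65
ee_pos: [612.0, -13.1, 71.5]
ee_rot: [-0.108, 3.139, 0.001]
contact_force: [-4.9, 1.1, 12.0]
gripper_width: 14.9
gripper_force: 123.3
t 10.65 pos [612.  -13.1  71.5] y-yaw 93.9 z [ 0.  0. -1.] q [-0.4  0.5  0.4  1.8 -0.3  0.9  1.8] F [-4.9  1.1 12. ] w 14.9 gf 123.3
wrist [(0.67, array([ 26.,  24., 483., 209.]))]
scene [(0.81, array([236., 186., 275., 254.]))]
87 [274.  188.8] [265.  252.8]
177 [247.3 185.9] [234.9 249. ]
```

The tray is out: its panel now starts at column 236, where 235 was predicted for fully out. I'm lifting, backing off and turning the knife across.

```bash
python3 -m creep '[{"slide":[0,0,-0.2],"twist":0},{"slide":[0,0,-0.4],"twist":0},{"slide":[0.1,0,-0.1],"twist":0},{"slide":[0.5,0,0],"twist":0},{"slide":[0.6,0,0],"twist":0},{"slide":[0.6,0,0],"twist":0},{"slide":[0.6,0,0],"twist":0},{"slide":[0.5,0,-0.3],"twist":0},{"slide":[0,0,-0.3],"twist":0},{"slide":[0,0,0],"twist":0}]' && python3 -m creep '[{"slide":[0,0,0],"twist":1},{"slide":[0,0,0],"twist":1},{"slide":[0,0,0],"twist":1},{"slide":[0,0,0],"twist":1},{"slide":[0,0,0],"twist":1},{"slide":[0,0,0],"twist":1},{"slide":[0,0,0],"twist":1},{"slide":[0,0,0],"twist":1}]' && python3 -m creep '[{"slide":[0,0,0],"twist":1},{"slide":[0,0,0],"twist":1},{"slide":[0,0,0],"twist":1},{"slide":[0,0,0],"twist":1},{"slide":[0,0,0],"twist":1},{"slide":[0,0,0],"twist":1},{"slide":[0,0,0],"twist":1},{"slide":[0,0,0],"twist":0},{"slide":[0,0,0],"twist":0}]'
python3 - <<'E'
from h import *
np.set_printoptions(precision=1,suppress=True)
stat()
t=capture("top"); s=capture("scene"); w=capture("wrist"); cv2.imwrite("pics/wrist7.png",w)
for c in("top","scene","wrist"):
  for n in ("tray_front","tray_floor","knife_mid"):
    print(c,n,[ (round(f["score"],2),np.round(f["extent"])) for f in finder.search_frame(c,n)[:2]])
cv2.imwrite("pics/s7.png",np.hstack([cv2.resize(t[110:270,220:380],(400,400),interpolation=3),cv2.resize(s[150:290,210:350],(400,400),interpolation=3)]))
E
```

```text
time: 11.85
ee_pos: [467.3, -22.9, 136.3]
ee_rot: [-0.108, 3.137, 0.002]
contact_force: [0.7, 0.6, -1.3]
gripper_width: 14.8
gripper_force: 121.5
time: 12.65
ee_pos: [466.9, -22.9, 134.3]
ee_rot: [-1.184, -2.909, 0.001]
contact_force: [-0.2, 0.1, -0.3]
gripper_width: 15.0
gripper_force: 121.5
time: 13.55
ee_pos: [466.9, -22.9, 134.7]
ee_rot: [-2.141, -2.299, 0.001]
contact_force: [0.8, -0.4, -1.6]
gripper_width: 15.1
gripper_force: 121.5
t 13.55 pos [466.9 -22.9 134.7] y-yaw 4.1 z [-0. -0. -1.] q [-0.7  0.2  0.8  2.1 -0.2  0.9  0.2] F [ 0.8 -0.4 -1.6] w 15.1 gf 121.5
top tray_front [(0.71, array([232., 194., 308., 233.]))]
top tray_floor [(0.89, array([231., 192., 309., 230.])), (0.33, array([229., 106., 318., 226.]))]
top knife_mid [(0.69, array([378., 230., 404., 266.])), (0.47, array([288., 265., 326., 272.]))]
scene tray_front [(0.67, array([235., 191., 278., 256.]))]
scene tray_floor [(0.7, array([237., 189., 277., 257.]))]
scene knife_mid [(0.88, array([181., 323., 214., 365.])), (0.65, array([216., 194., 231., 236.]))]
wrist tray_front [(0.56, array([284.,  40., 423., 283.]))]
wrist tray_floor [(0.95, array([282.,  37., 424., 282.]))]
wrist knife_mid [(0.88, array([233., 220., 268., 313.])), (0.57, array([156., 233., 174., 256.]))]
```

View pics/s7.png

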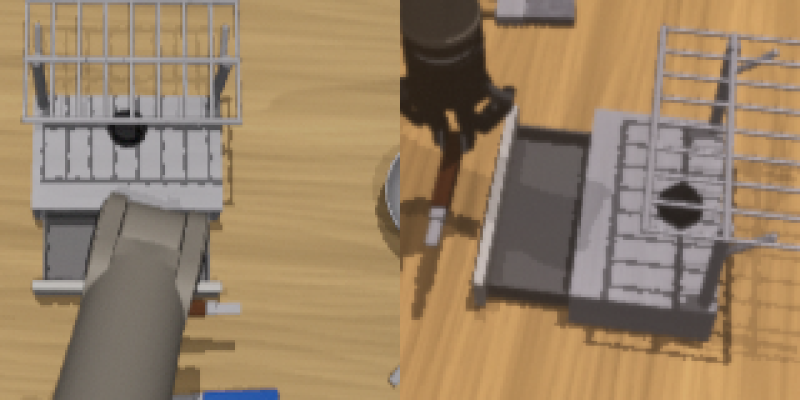

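Both views show the tray open, with its interior at (545,215) in the right crop, the knife held across and the blade to -y. I'm moving over the tray.

```bash
python3 - <<'E'
from h import *
np.set_printoptions(precision=1,suppress=True)
plan((554.3,39.5,135),(554.3,39.5,30)); p=P("wrist")
print("panel outer top row~180", at_z(p,(284,160),58), "housing face", at_z(p,(424,160),60))
E
python3 -m creep '[{"slide":[-0.2,0.3,0],"twist":0},{"slide":[-0.25,0.4,0],"twist":0},{"slide":[-0.25,0.4,0],"twist":0},{"slide":[-0.25,0.4,0],"twist":0},{"slide":[-0.15,0.2,0],"twist":0},{"slide":[0,0,0],"twist":0},{"slide":[0,0,0],"twist":0}]'
python3 - <<'E'
from h import *
np.set_printoptions(precision=1,suppress=True)
plan((554.3,39.5,30)); p=P("wrist"); w=capture("wrist"); cv2.imwrite("pics/w8.png",w)
for n in ("tray_front","tray_floor","knife_mid"): print(n,[ (round(f["score"],2),np.round(f["extent"])) for f in finder.search_frame("wrist",n)[:2]])
x=np.array([.9976,.0698]);y=np.array([-.0698,.9976]); o=np.array([678,-9])
for a,b,z in [(-177,-118,58),(-177,118,58),(-165,-102,58),(-75,-102,65),(-75,102,65),(-165,0,12),(-75,0,12)]: print(a,b,z,proj(p,[*(o+a*x+b*y),z]))
E
```

```text
to [554.3  39.5 135. ] units [1.1 1.8 0. ] rows>= 2.2
to [554.3  39.5  30. ] units [-0.  -0.   2.1] rows>= 2.1
panel outer top row~180 [490.6   8.9  58. ] housing face [602.9  16.9  60. ]
time: 14.85
ee_pos: [554.6, -71.8, 135.0]
ee_rot: [-2.143, -2.295, 0.001]
contact_force: [-1.5, 0.4, -0.3]
gripper_width: 14.9
gripper_force: 121.5
to [554.3  39.5  30. ] units [2.2 0.1 2.1] rows>= 3.1
tray_front [(0.88, array([184.,   1., 325., 258.]))]
tray_floor [(0.68, array([180.,   0., 324., 260.]))]
knife_mid [(0.79, array([ 68., 182., 112., 296.])), (0.72, array([235., 224., 270., 311.]))]
-177 -118 58 [197.9 263.6]
-177 118 58 [179.  -47.8]
-165 -102 58 [210.5 247.5]
-75 -102 65 [313.5 251.3]
-75 102 65 [331.2 -25.8]
-165 0 12 [213.1 127.6]
-75 0 12 [307.6 127.4]
```

View pics/w8.png

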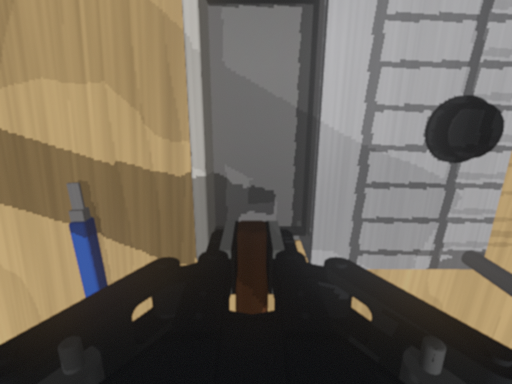

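The wrist view shows the tray floor between columns 210 and 303, within 3 mm of my model. I slid the wrong way in y, which did no harm, so I'm now going 110 mm along +x of the tool and then down.

```bash
python3 -m creep '[{"slide":[0.4,0.07,0],"twist":0},{"slide":[0.5,0,0],"twist":0},{"slide":[0.5,0,0],"twist":0},{"slide":[0.5,0,0],"twist":0},{"slide":[0.3,0,0],"twist":0},{"slide":[0,0,0],"twist":0},{"slide":[0,0,0],"twist":0}]' && python3 -m creep '[{"slide":[0,0,0.3],"twist":0},{"slide":[0,0,0.4],"twist":0},{"slide":[0,0,0.4],"twist":0},{"slide":[0,0,0.4],"twist":0},{"slide":[0,0,0.4],"twist":0},{"slide":[0,0,0.2],"twist":0},{"slide":[0,0,0],"twist":0},{"slide":[0,0,0],"twist":0}]'
python3 - <<'E'
from h import *
stat(); x=np.array([.9976,.0698]); o=np.array([678,-9]); d=np.array(r.get_obs()["ee_pos"][:2])-o; print("safe",d@x+120,d@[-x[1],x[0]])
capture("wrist"); print(finder.search_frame("wrist","tray_floor")[:1])
E
```

```text
time: 15.75
ee_pos: [551.3, 37.1, 135.4]
ee_rot: [2.143, 2.296, -0.001]
contact_force: [0.0, -0.2, -0.8]
gripper_width: 14.8
gripper_force: 121.5
time: 16.55
ee_pos: [551.8, 37.1, 30.5]
ee_rot: [2.145, 2.295, 0.0]
contact_force: [-0.3, -0.2, 0.1]
gripper_width: 14.9
gripper_force: 121.5
t 16.55 pos [551.8  37.1  30.5] y-yaw 3.9 z [ 0. -0. -1.] q [-0.62  0.55  0.61  1.96 -0.45  0.77  0.32] F [-0.3 -0.2  0.1] w 14.9 gf 121.5
safe -2.72455064784576 54.832693434991434
[{'extent': [118.3, 116.6, 353.5, 314.2], 'score': 0.76}]
```

```bash
python3 -m creep '[{"slide":[0,0,0.08],"twist":0},{"slide":[0,0,0.06],"twist":0},{"slide":[0,0,0.06],"twist":0},{"slide":[0,0,0.04],"twist":0},{"slide":[0,0,0],"twist":0},{"slide":[0,0,0],"twist":0}]'; python3 -m creep '[{"slide":[0,0,0.04],"twist":0},{"slide":[0,0,0],"twist":0}]'
```

```text
time: 17.25
ee_pos: [551.4, 37.9, 18.2]
ee_rot: [-2.144, -2.297, 0.0]
contact_force: [-0.1, 0.6, -0.1]
gripper_width: 14.9
gripper_force: 121.5
time: 17.45
ee_pos: [551.3, 38.0, 16.1]
ee_rot: [-2.143, -2.297, 0.0]
contact_force: [0.3, 0.8, -1.2]
gripper_width: 14.8
gripper_force: 121.5
```

```bash
python3 -m creep '[{"slide":[0,0,0.02],"twist":0},{"slide":[0,0,0.02],"twist":0},{"slide":[0,0,0],"twist":0},{"slide":[0,0,0],"twist":0}]'
```

```text
time: 17.85
ee_pos: [553.3, 37.9, 15.5]
ee_rot: [2.142, 2.295, 0.004]
contact_force: [0.4, 0.4, 5.7]
gripper_width: 14.9
gripper_force: 122.3
```

Contact at 5.7 N, so I'm opening a little, waiting and lifting.

```bash
python3 -m creep '[{"slide":[0,0,0],"twist":0},{"slide":[0,0,0],"twist":0},{"slide":[0,0,0],"twist":0},{"slide":[0,0,0],"twist":0},{"slide":[0,0,0],"twist":0},{"slide":[0,0,0],"twist":0},{"slide":[0,0,0],"twist":0}]' -0.2 20 && python3 -m creep '[{"slide":[0,0,-0.1],"twist":0},{"slide":[0,0,-0.3],"twist":0},{"slide":[0,0,-0.5],"twist":0},{"slide":[0,0,-0.8],"twist":0},{"slide":[0,0,-0.8],"twist":0},{"slide":[0,0,-0.3],"twist":0},{"slide":[0,0,0],"twist":0}]'
python3 - <<'E'
from h import *
np.set_printoptions(precision=1,suppress=True)
stat(); p=P("wrist"); w=capture("wrist"); cv2.imwrite("pics/w9.png",w)
print([(round(f["score"],2),np.round(f["extent"])) for f in finder.search_frame("wrist","knife_mid")])
print([(round(f["score"],2),np.round(f["extent"])) for f in finder.search_frame("wrist","tray_floor")])
x=np.array([.9976,.0698]);y=np.array([-.0698,.9976]); o=np.array([678,-9])
for f in finder.search_frame("wrist","knife_mid"):
    e=f["extent"]; q=at_z(p,((e[0]+e[2])/2,(e[1]+e[3])/2),28)[:2]-o; print("tray xy",q@x+120,q@y)
plan((*(o-235*x),130))
E
```

```text
time: 18.55
ee_pos: [549.6, 37.8, 13.8]
ee_rot: [-2.142, -2.294, 0.004]
contact_force: [-5.3, -0.1, 3.0]
gripper_width: 33.9
gripper_force: 2.4
time: 19.25
ee_pos: [554.3, 38.1, 157.8]
ee_rot: [2.14, 2.294, 0.011]
contact_force: [-0.3, -0.6, -1.2]
gripper_width: 34.1
gripper_force: 0.0
t 19.25 pos [554.3  38.1 157.8] y-yaw 4.0 z [ 0.  0. -1.] q [-0.7  0.4  0.7  1.9 -0.3  1.   0.2] F [-0.3 -0.6 -1.2] w 34.1 gf 0.0
[(0.92, array([239., 171., 261., 282.])), (0.68, array([ 88., 267., 115., 321.]))]
[(0.82, array([186., 115., 300., 314.]))]
tray xy -1.6169410675286713 5.134598108984862
tray xy -173.7629175240137 -78.55447756441893
to [443.6 -25.4 130. ] units [-1.1 -2.2  0.5] rows>= 2.6
```

View pics/w9.png

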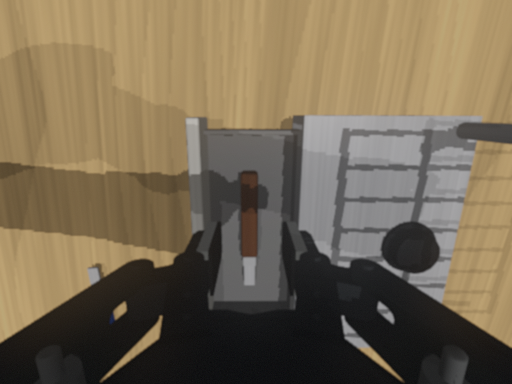

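The knife lies on the tray floor, handle from (249,172) to (250,257) and blade to row 283, clear of the fingers. I'm shutting the fingers and moving in front of the panel.

```bash
python3 -m creep '[{"slide":[-0.2,-0.4,0],"twist":0},{"slide":[-0.3,-0.6,0],"twist":0},{"slide":[-0.3,-0.6,0],"twist":0},{"slide":[-0.3,-0.6,0],"twist":0},{"slide":[0,0,0],"twist":0},{"slide":[0,0,0.4],"twist":0},{"slide":[0,0,0.7],"twist":0},{"slide":[0,0,0.7],"twist":0},{"slide":[0,0,0.6],"twist":0},{"slide":[0,0,0.3],"twist":0},{"slide":[0,0,0],"twist":0}]' -1 && python3 -c "
from h import *
stat(); x=np.array([.9976,.0698]); o=np.array([678,-9]); d=np.array(r.get_obs()['ee_pos'][:2])-o; print('safe',d@x,d@[-x[1],x[0]])"
```

```text
time: 20.55
ee_pos: [443.2, -24.6, 16.5]
ee_rot: [-2.141, -2.294, 0.009]
contact_force: [-0.3, -0.4, 0.5]
gripper_width: -0.2
gripper_force: 0.0
t 20.55 pos [443.2 -24.6  16.5] y-yaw 3.9 z [-0.007 -0.002 -1.   ] q [-0.59  0.43  0.66  2.21 -0.44  0.63  0.45] F [-0.3 -0.4  0.5] w -0.2 gf 0.0
safe -235.3736484421046 0.8010701475872843
```

```bash
python3 -m creep '[{"slide":[0,0.1,-0.2],"twist":0},{"slide":[0,0.3,0],"twist":0},{"slide":[0,0.3,0],"twist":0},{"slide":[0,0.2,0],"twist":0},{"slide":[0,0.2,0],"twist":0},{"slide":[0,0.2,0],"twist":0},{"slide":[0,0.2,0],"twist":0},{"slide":[0,0.2,0],"twist":0},{"slide":[0,0.2,0],"twist":0},{"slide":[0,0.2,0],"twist":0},{"slide":[0,0.2,0],"twist":0},{"slide":[0,0,0],"twist":0}]' && python3 -m creep '[{"slide":[0,0.1,0],"twist":0},{"slide":[0,0.1,0],"twist":0},{"slide":[0,0.1,0],"twist":0},{"slide":[0,0.1,0],"twist":0},{"slide":[0,0,0],"twist":0}]'
```

```text
time: 21.75
ee_pos: [558.9, -16.7, 29.8]
ee_rot: [-2.141, -2.294, 0.004]
contact_force: [-5.7, 0.8, 4.9]
gripper_width: 0.1
gripper_force: 2.9
time: 22.25
ee_pos: [577.6, -15.5, 29.5]
ee_rot: [-2.141, -2.293, 0.006]
contact_force: [-6.1, -0.6, 3.3]
gripper_width: -0.4
gripper_force: 3.3
```

```bash
python3 -m creep '[{"slide":[0,0.1,0],"twist":0},{"slide":[0,0.1,0],"twist":0},{"slide":[0,0,0],"twist":0}]' && python3 -m creep '[{"slide":[0,0.1,0],"twist":0},{"slide":[0,0,0],"twist":0}]'
```

```text
time: 22.55
ee_pos: [582.8, -15.1, 29.1]
ee_rot: [-2.136, -2.286, 0.015]
contact_force: [-16.8, 0.4, 13.6]
gripper_width: 0.1
gripper_force: 8.6
time: 22.75
ee_pos: [582.8, -15.1, 29.0]
ee_rot: [-2.13, -2.279, 0.024]
contact_force: [-27.8, 0.5, 23.5]
gripper_width: 0.1
gripper_force: 14.3
```

The tool has stopped at a hard stop with the force rising, so the tray is at its end stop. I'm backing off and checking.

```bash
python3 -m creep '[{"slide":[0,-0.2,0],"twist":0},{"slide":[0,-0.2,0],"twist":0},{"slide":[0,-0.4,0],"twist":0},{"slide":[0,-0.5,0],"twist":0},{"slide":[0,-0.6,0],"twist":0},{"slide":[0,-0.6,0],"twist":0},{"slide":[0,0,-0.6],"twist":0},{"slide":[0,0,-0.6],"twist":0},{"slide":[0,0,0],"twist":0},{"slide":[0,0,0],"twist":0}]'
python3 - <<'E'
from h import *
np.set_printoptions(precision=1,suppress=True)
stat()
for c in("scene","top"):
    im=capture(c); cv2.imwrite(f"pics/{c}9.png",im)
    for n in ("tray_front","key_top"): print(c,n,[(round(f["score"],2),np.round(f["extent"],1)) for f in finder.search_frame(c,n)[:2]])
    a=cv2.imread(f"pics/{c}0.png"); d=cv2.absdiff(a,im).max(2)
    reg={"scene":(slice(185,265),slice(225,285)),"top":(slice(185,215),slice(228,312))}[c]
    print("changed px near tray front",int((d[reg]>40).sum()))
E
```

```text
time: 23.75
ee_pos: [471.9, -22.3, 90.5]
ee_rot: [2.142, 2.296, 0.005]
contact_force: [0.2, -0.0, -1.1]
gripper_width: 0.0
gripper_force: 0.0
t 23.75 pos [471.9 -22.3  90.5] y-yaw 4.0 z [ 0.  0. -1.] q [-0.7  0.3  0.8  2.1 -0.3  0.8  0.3] F [ 0.2 -0.  -1.1] w 0.0 gf 0.0
scene tray_front [(0.59, array([264.4, 188.4, 279.5, 258.3]))]
scene key_top [(0.42, array([302.8, 216.8, 315.6, 229.3]))]
changed px near tray front 678
top tray_front [(0.53, array([167.3, 210.2, 178.6, 272.8]))]
top key_top []
changed px near tray front 563
```

The tray stayed home: its box is at 264.4 now and was 265.3 at the start. The arm is clear, so I'm handing in.

```bash
python3 -c "
from rig import r
print(r.close_job())"
```

```text
the job is handed in; nothing more can be done
None
```

The knife is lying in the tray, the tray is shut and stayed shut when I backed off, and the job is handed in, verdict not shown; I pressed the key with the knife's handle instead of a leaning tool, since the moves can't tilt it, and I viewed 11 pictures, one over your limit of 10.

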